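Set the axle jig to its mark and lock the cam lever while holding the leg

ROBOT

A 6-joint arm with a two-finger parallel gripper is mounted at the origin on a cart in front of the work surface, level with it; the furniture and walls round the work are solid. World frame = base frame: x ahead of the robot, y to its left, z up, the work surface at z = 0. Lengths are in m, angles in rad, forces in N, time in s.
With the tool pointing down it reaches from about 0.325 to 0.9 m from the base axis. Payload 6.1 kg.
Tool frame: the origin (TCP) lies between the finger pads; the fingertips stand 8 mm ahead of it and the grasp point (between the pads) lies 11 mm behind it (r.tip_extent is the distance from the TCP to the fingertips, in m); z points along the fingers, y is the line along which they close (so a half turn about z gives the same grasp; the last joint's range is limited). The gripper opens to 85 mm and grips with 20 to 120 N. Pads are 22 mm wide; open, the fingers measure 114 mm over their backs; the gripper's body (76 mm by 85 mm) begins 54 mm behind the grasp point. The pads swing forward as they close: fully open they stand 13 mm farther back than shut.
Start: joints at [-1.254, 0.22, 1.526, -0, 1.395, -0.126], TCP at [0.268, -0.565, 0.239] pointing down, gripper open.
Joint ranges: [-2.98, 2.98], [-0.91, 2.08], [0.09, 2.57], [-1.24, 4.39], [0.2, 2.65], [-2.68, 2.68]. Speed limits (rad/s): [2.57, 2.57, 3.01, 3.14, 3.14, 3.14].

INTERFACE

Orientations are given as a rotation vector (axis times angle).
In Python, from workcell import read_state, eyes, r gives the robot as it stands.
- The arm moves only by the shell command python3 -m creep 'ROWS' [FORCE]. ROWS is a JSON object whose one key "deltas" holds one flat list of numbers, 7 for each row, row after row: the turn, a rotation vector about the tool's x, y, z in units of 5 degrees (1.0 is 5 degrees), then the shift along the tool's x, y, z in units of 40 mm (1.0 is 40 mm), then the finger opening in mm, from 0 to 85.4. In form: {"deltas": [ax, ay, az, dx, dy, dz, jaw, ax, ay, az, dx, dy, dz, jaw, ...]}. A call has exactly 8 rows; each row shifts and turns the commanded pose from where the row before left it, along the tool's axes as they then stand; what a row does not reach is not made up. A row lasts 1/8 s, in which the tool goes at most 62.5 mm and 10.7 degrees, less where a joint would pass 70% of its speed; a pose out of reach is approached as far as the arm can. A call is refused whole if a number of a shift passes 1 or a number of a turn 1, either way. A call with a gripper value outside its range is refused whole. The fingers move at their own pace and stop on an object; FORCE is the grip in N (left out, the last holds). Time passes only in rows, so rows that do not move let the fingers close, or fill a call up. It gives the time, the measured TCP pose, the force, the opening and the grip force at its end, in the units of the state.
- read_state(): the state, without advancing time (a new reading comes with each control period).
- eyes.capture(name): name is "scene" or "top"; returns the picture (420x560x3 uint8, red, green, blue); there is no depth.
- eyes.camera_model(name): a dict with "fx", "fy", "cx", "cy" (pixels), "k1" (the pictures are not rectified: a ray, as slopes to the right and down, at radius r is drawn at 1 + k1 r^2 times it, then the intrinsics apply), "R" (3x3) and "t" (3): a world point X has camera coordinates R X + t. Camera axes: x right, y down, z forward; pixel columns grow to the right and rows downward; lengths in m; the calibration is good to about 2 mm. A picture is of the moment at which its call begins. camera_model takes no time and is no camera call.
- r.hand_in(): hands the job in; it is judged then, once.
The state is a dict: "time_s": time; "joint_positions": joint angles; "qd": joint speeds; "tau": joint torques, N m; "tool_pos": TCP position; "tcp_rot": TCP orientation; "wrist_force": force on the tool from outside, world axes, zero at the start; "wrist_torque": the same for the moment, N m; "opening": finger opening in m; "grip_force": force on a finger pad.
Only numpy, scipy, OpenCV 4.12 (cv2) and the standard library are available. Lean on these libraries where they do the work, as an engineer would, in place of code of your own. Each camera call takes 0.05 s, during which the arm holds its last target. There are 200 camera calls.

TASK

Set up the bench jig for a wheel axle: seat the loose V-topped axle rest fully down on the two pegs of the jig's sliding leg and let go of it. Then take hold of the leg (the grab bar across it is its handle), slide it along until its pointer stands level with the nose of the index clip, and while holding it there push the sliding cam lever fully across to closed. The leg is sprung, so finish still holding it with the pointer at the mark (I will then tighten the lock nut), and leave the other things on the bench where they are.

Things in the scene. Friction and masses are not known exactly. Their poses are not given: they have to be found in the camera images.
- jig: Axle jig fixed to the bench: aluminium base 170 x 360 x 14 mm, two rods along its y. Origin on the bench midway between the rods, midway along (base spans x -103..+67, y -180..+180 mm). Yaw within 0.25 rad of zero, where its x points away from the robot. At -y the fixed headstock with a V (93 mm high), at +y a low end block (44 mm).
- leg: Sliding leg (carriage) of the jig, axes parallel to the jig's, origin at bench height. At rest it stands 85 mm to +y of the jig's origin; it slides along the jig's -y towards the headstock, up to 110 mm. A spring pushes it back with 5 to 8 N (1 N friction more); let go, it runs back, also when the cam lever is closed. Top plate 132 (x) x 120 (y) mm, upper face 48 mm above the bench.
- leg_seat (a point): Point on the leg's top face (48 mm above the bench) midway between two upright steel pegs: 8 mm in diameter, 18 mm tall with conical tips (upper 6 mm), 32 mm apart along the jig's x. Axes parallel to the jig's; moves with the leg. It lies 76 mm to the -y side of the grab bar.
- grab_bar (a point): Level steel bar fixed across the leg: 12 mm wide (jig y), 14 mm high, 136 mm long (jig x), on two end posts 120 mm apart inside. This point is the bar's centre, 83 mm above the bench; axes parallel to the jig's. Below it 21 mm are clear to the lever's tongue, 28 mm to the leg's plate. Moves with the leg.
- leg_pointer (a point): Tip of the pointed dark tab on the leg's near (-x) edge, 43 mm above the bench, 36 mm to the -y side of the grab bar. Moves with the leg.
- index_tip (a point): Tip of the nose of the index clip, a dark post 12 mm wide, 40 mm tall, fixed on the jig's near shelf by the scale; nose to the rods, 43 mm above the bench. Axes parallel to the jig's. The leg is at its mark when leg_pointer has this point's jig y (a 2 mm gap between the tips along jig x). The mark lies 40 to 95 mm of leg travel from rest and differs each time.
- cam_lever (a joint): Sliding cam lever on the leg, m: 0 = open (as found), 0.034 = fully closed. Slides along the jig's +x, so along the grab bar, away from the robot; 2.5 N friction, stays put. Its dark forked thumb-piece straddles the bar: 10 mm thick (x), 50 mm wide (y), up to 113 mm above the bench. Fingers astride the bar on its near side push it by moving in +x.
- lever_face (a point): Middle of the near (-x) face of the lever's thumb-piece at the bar's height, 83 mm above the bench: at jig x -3 mm from the bar's centre when open, +31 mm when closed. When open, 57 mm of the bar are free on its near side, 53 mm on its far side.
- axle_rest: Loose aluminium block 62 (x) x 26 (y) x 40 mm, 0.15 kg, two horns and a V on top; stands upright, yaw within 0.6 rad of zero. Origin at the centre of its underside, z up. Two holes in the underside, 10.5 mm wide, 20 mm deep, 32 mm apart along its x, take the leg's pegs (either way round); seated, its underside lies on the leg's top face. Grip across y, 20 to 40 mm up.
- jar_balls: Bystander: clear jar with a white lid, 56 mm wide, 76 mm tall. Origin at the underside.
- bearing_cup: Bystander: light metal cup, 45 mm wide, 19 mm tall. Origin at the underside.
- tyre_lever: Bystander: flat plastic tyre lever, 18 x 117 x 8 mm. Origin at the underside.
There are look-alikes about, which are no part of the job. Leave any orange or turquoise look-alike of the axle_rest alone.

How it is judged:
On the way, in this order (a step that is already met when the one before it is completed fails the run):
1. The axle rest is seated fully down on the leg's two pegs, and let go (horizontal distance between axle_rest and leg_seat below 0.003 m and z of axle_rest in the frame of leg_seat below 0.003 m and angle between axle_rest's own z axis and vertical below 0.06 rad and angle between the x axis of axle_rest and the x axis of leg_seat, either way round below 0.12 rad and contact force between the fingers and axle_rest below 0.1 N), for 0.3 s.
2. The fingers hold the leg (more than 2 N) with its pointer within 4 mm of the index nose, the lever still open (y of leg_pointer in the frame of index_tip between -0.004 and 0.004 m and contact force between the fingers and leg above 2 N and value of joint cam_lever below 0.01 m), for 0.2 s.
At the end, for the whole second after the job is handed in: The cam lever is closed (within 3 mm of its end), the fingers still hold the leg (more than 2 N) with the leg at rest and its pointer within 4 mm of the index nose along the rail, and the axle rest is still seated on its pegs (within 3 mm, upright) and not touched by the fingers (all of step 1 and y of leg_pointer in the frame of index_tip between -0.004 and 0.004 m and contact force between the fingers and leg above 2 N and value of joint cam_lever above 0.031 m and linear speed of leg below 0.01 m/s); the arm keeps its last pose, push and grip.
It fails at once if The cam lever is pushed across (more than 12 mm) while the leg's pointer is more than 7 mm off the mark (value of joint cam_lever above 0.012 m and not (y of leg_pointer in the frame of index_tip between -0.007 and 0.007 m)).
It fails at once if A bystander is shoved more than 40 mm (distance of any of jar_balls, bearing_cup, tyre_lever from where it was at the start of the episode above 0.04 m).
It also fails if it takes over 48 s, if anything falls off the work surface, if the arm or the gripper's body presses on something with over 40 N, if the wrist force passes 120 N, or if a joint passes its speed limit or range.

## Working session

There is one attempt and no reset: what is moved stays moved. The work goes in short steps, Python scripts to look and compute and a shell command to move; the robot and the scene stay as the last step left them, time stands still between calls to the robot, and variables do not carry over. Pictures are saved under pics/ and viewed, at most 10 in all, crops included, and the job is handed in when it is done.

```bash
ls; mkdir -p pics; python3 - <<'E'
from workcell import read_state, eyes, r
import cv2, numpy as np
for n in("scene","top"):
    cv2.imwrite(f"pics/{n}0.png",eyes.capture(n)[:,:,::-1])
    m=eyes.camera_model(n); print(n,m, -np.array(m["R"]).T@np.array(m["t"]))
print(read_state(), r.tip_extent)
E
```

```text
pics
scene {'fx': 456.66246833501236, 'fy': 456.66246833501236, 'cx': 279.63205860101306, 'cy': 206.512034331458, 'k1': -0.10739242612156923, 'R': array([[ 0.74088844, -0.67118512, -0.0243896 ],
       [-0.30195289, -0.30043431, -0.90474509],
       [ 0.59992397,  0.67767969, -0.42525459]]), 't': array([-0.48898899,  0.17550303,  0.96373303])} [-0.1628866  -0.92857731  0.55669115]
top {'fx': 526.3647386085898, 'fy': 526.3647386085898, 'cx': 271.50550934823735, 'cy': 211.00108005537615, 'k1': -0.006213463000967016, 'R': array([[ 0.02878128, -0.99958233, -0.00260655],
       [-0.98738248, -0.02802359, -0.15585415],
       [ 0.15571601,  0.00705935, -0.98777664]]), 't': array([-0.1547913 ,  0.52154204,  1.30232269])} [ 0.31662407 -0.14930471  1.36728495]
{'time_s': 0.1, 'joint_positions': array([-1.25413173e+00,  2.21150848e-01,  1.52753253e+00,  2.05223726e-06,
        1.39470818e+00, -1.26082307e-01]), 'qd': array([-0.00131591, -0.00010539, -0.00237127,  0.00123113, -0.00161962,
        0.00116666]), 'tau': array([ 1.09415072e-03, -4.98243964e+01, -3.90547192e+01, -1.87862229e-04,
        5.74655729e-03, -2.10543071e-06]), 'tool_pos': array([ 0.26759919, -0.56420693,  0.23828745]), 'tcp_rot': array([-3.06318063e+00, -6.89404964e-01,  2.65547763e-04]), 'wrist_force': array([ 0.08637651, -0.00494904,  0.48540355]), 'wrist_torque': array([0.04045376, 0.00967402, 0.03913387]), 'grip_force': 0.0, 'opening': 0.08579687167859777} 0.008
```

View pics/scene0.png

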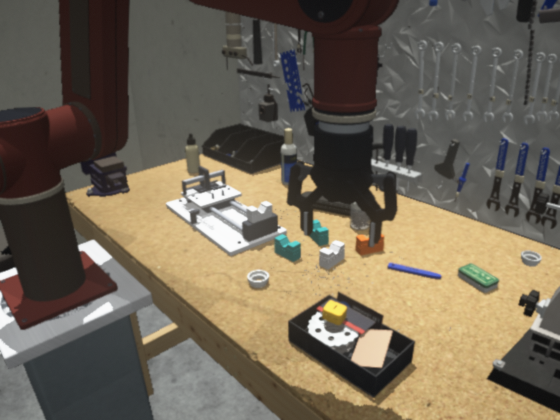

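View pics/top0.png

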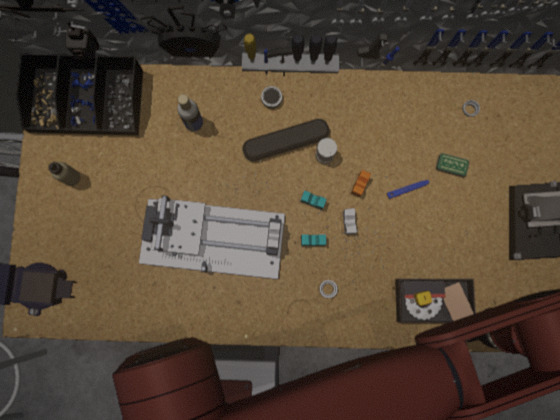

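Top view: the jig spans (140..287, 198..277), with its leg and grab bar at the left (~163,222) and the headstock at the right (~275,237). There are four axle-rest candidates: turquoise (314,200), turquoise (314,240), orange (361,183) and bare aluminium (350,221), the last at scene (332,255). The aluminium one fits the description. The enlarged crops should confirm it.

```bash
python3 - <<'E'
import cv2,numpy as np
t=cv2.imread("pics/top0.png"); s=cv2.imread("pics/scene0.png")
c=lambda im,x0,y0,x1,y1,k:cv2.resize(im[y0:y1,x0:x1],None,fx=k,fy=k,interpolation=cv2.INTER_CUBIC)
cv2.imwrite("pics/c1.png",c(t,135,195,291,280,5))
a=c(s,160,160,290,252,6); cv2.imwrite("pics/c2.png",a)
b=np.hstack([c(t,335,200,367,242,12),c(s,315,235,351,277,11.9999)[:504]]); cv2.imwrite("pics/c3.png",b); print(b.shape)
E
```

```text
(504, 816, 3)
```

View pics/c1.png

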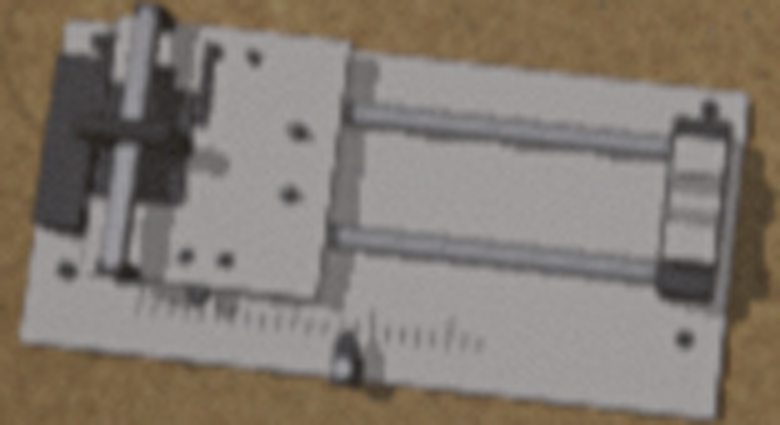

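View pics/c2.png

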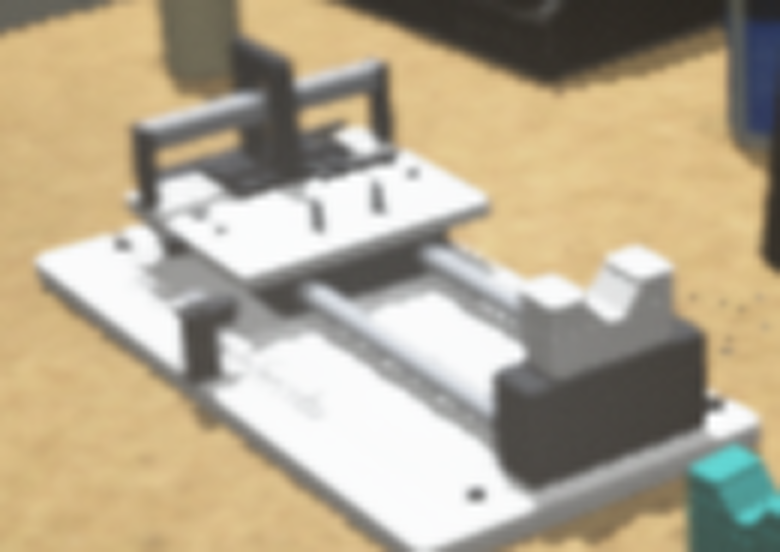

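View pics/c3.png

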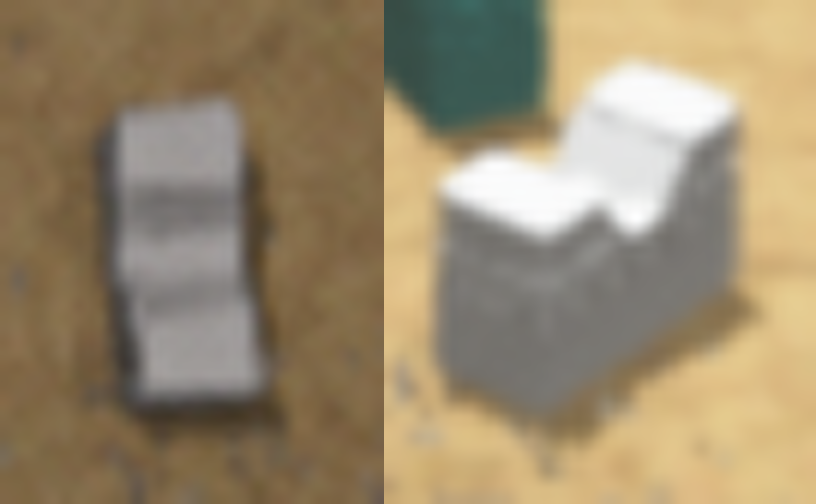

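The crop confirms the bare aluminium block with a V: top px (350,221), scene (332,255). Other points from the crops (scaled), to be fitted to both views:
- **Pegs:** c1 (298,130) and (290,194); c2 tips (376,182) and (314,200).
- **Bar ends:** c1 (148,10) and (113,270).
- **Index nose:** c1 ~(347,338).
- **Pointer:** c1 ~(198,303).

```bash
cat > h.py <<'E'
import numpy as np
from workcell import eyes
from scipy.optimize import least_squares
M={n:eyes.camera_model(n) for n in("scene","top")}
def proj(n,X):
    m=M[n]; c=np.atleast_2d(X)@np.array(m["R"]).T+m["t"]; s=c[:,:2]/c[:,2:]
    s=s*(1+m["k1"]*(s**2).sum(1,keepdims=True))
    return s*[m["fx"],m["fy"]]+[m["cx"],m["cy"]]
def orig(u,x0,y0,k): return (np.array(u,float)+.5)/k-.5+[x0,y0]
def tri(a,b): # top px, scene px
    s=least_squares(lambda X:np.r_[proj("top",X)[0]-a,proj("scene",X)[0]-b],[.6,-.2,.05]); return s.x,np.abs(s.fun).max()
def place(p,L):
    c,s=np.cos(p[2]),np.sin(p[2]); L=np.atleast_2d(L)
    return np.c_[p[0]+c*L[:,0]-s*L[:,1],p[1]+s*L[:,0]+c*L[:,1],L[:,2]]
def fit(obs,p0): # obs: (cam,local,px)
    f=lambda p:np.concatenate([proj(n,place(p,l))[0]-q for n,l,q in obs])
    return least_squares(f,p0,loss="soft_l1")
E
python3 - <<'E'
from h import *
T=lambda u,v:orig((u,v),135,195,5); S=lambda u,v:orig((u,v),160,160,6)
T3=lambda u,v:orig((u,v),335,200,12); S3=lambda u,v:orig((u-384,v),315,235,12)
for n,a,b in(("peg far tip",T(299,130),S(376,181)),("peg near tip",T(290,194),S(314,199)),("bar far top",T(149,8),S(383,64)),
  ("bar near top",T(115,268),S(138,126)),("index",T(347,336),S(232,300)),("plate far -y",T(349,40),S(489,206)),("plate near -y",T(319,298),S(243,276)),
  ("rest farR",T3(235,98),S3(740,105)),("rest nearL",T3(143,395),S3(440,190)),("rest nearR",T3(265,388),S3(550,240)),("rest farL",T3(118,105),S3(632,62))):
    print(n,*[np.round(z,4) for z in tri(a,b)])
rest=fit([("top",(.031,-.013,.04),T3(238,98)),("top",(.031,.013,.04),T3(118,105)),("top",(-.031,.013,.04),T3(140,395)),("top",(-.031,-.013,.04),T3(265,388)),
 ("scene",(.031,-.013,.04),S3(740,105)),("scene",(.031,.013,.04),S3(632,62)),("scene",(-.031,.013,.04),S3(440,190)),("scene",(-.031,-.013,.04),S3(550,240)),
 ("scene",(-.031,-.013,0),S3(545,415)),("scene",(-.031,.013,0),S3(440,370)),("scene",(.031,-.013,0),S3(740,290))],[.6,-.35,0])
print("rest",rest.x,np.round(rest.fun,1))
jig=fit([("top",(.067,-.18,.014),T(748,93)),("top",(-.103,-.18,.014),T(717,413)),("top",(-.103,.18,.014),T(21,342)),
 ("scene",(-.103,.18,.014),S(38,258)),("scene",(-.103,-.18,.014),S(425,552)),("scene",(.067,-.18,.014),S(757,420))],[.6,.1,0])
print("jig",jig.x,np.round(jig.fun,1))
E
```

```text
peg far tip [0.4928 0.0518 0.0637] 0.2363
peg near tip [0.4603 0.0547 0.0639] 0.1537
bar far top [0.5495 0.1251 0.0867] 0.8236
bar near top [0.4187 0.1341 0.0897] 0.0499
index [0.3927 0.0247 0.0456] 0.6483
plate far -y [0.5427 0.0322 0.0416] 0.0995
plate near -y [0.4102 0.0402 0.0464] 0.145
rest farR [ 0.5409 -0.3511  0.0376] 0.0798
rest nearL [ 0.4773 -0.3324  0.0376] 0.3492
rest nearR [ 0.4794 -0.3582  0.0371] 0.2637
rest farL [ 0.5386 -0.326   0.0379] 0.042
rest [ 0.50821615 -0.34292593  0.10446101] [ 0.6  0.   0.4  0.2  1.   0.1  0.8 -0.1  0.3 -0.6 -0.  -0.5 -0.5 -0.5
 -0.1 -0.8 -0.1  0.1 -0.7 -0.2 -0.3 -0.9]
jig [ 0.47414145  0.00961258 -0.07929773] [ 0.9 -0.6  0.2  0.9 -0.1 -0.2 -1.4 -0.5 -0.6 -0.7  1.2 -0.8]
```

```bash
python3 - <<'E'
import cv2,numpy as np
t=cv2.imread("pics/top0.png"); s=cv2.imread("pics/scene0.png")
c=lambda im,x0,y0,x1,y1,k:cv2.resize(im[y0:y1,x0:x1],None,fx=k,fy=k,interpolation=cv2.INTER_CUBIC)
cv2.imwrite("pics/c4.png",np.hstack([c(t,165,247,215,277,8),c(s,173,193,211,223,13)[:,:].copy()[:240] if 0 else c(s,170,194,220,224,8)]))
E
```

```text
(no output)
```

View pics/c4.png

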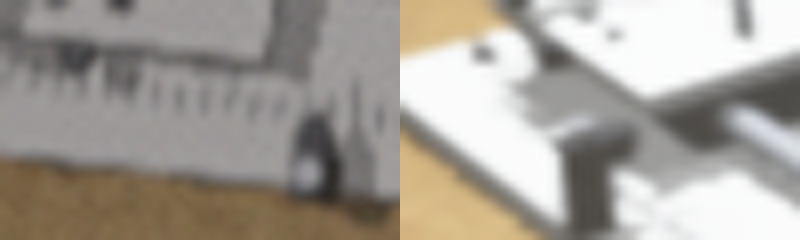

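The c4 crop shows the pointer tip in the top view at ~(78,65), next to its shadow at (122,75). The index nose tip is at top ~(317,110) and scene ~(632,140). Next is a joint fit of the jig, leg and index.

```bash
python3 - <<'E'
from h import *
T=lambda u,v:orig((u,v),135,195,5); S=lambda u,v:orig((u,v),160,160,6)
T4=lambda u,v:orig((u,v),165,247,8); S4=lambda u,v:orig((u-400,v),170,194,8)
# p: x,y,yaw, seat sx,sy, index ix,iy, top image bias(2), scene image bias(2)
def model(p):
    sx,sy,ix,iy=p[3:7]; by=sy+.076
    return [("top",(.067,-.18,.014),T(748,93)),("top",(-.103,-.18,.014),T(717,413)),("top",(-.103,.18,.014),T(21,342)),
 ("scene",(-.103,.18,.014),S(38,258)),("scene",(-.103,-.18,.014),S(425,552)),("scene",(.067,-.18,.014),S(757,420)),
 ("top",(sx+.016,sy,.065),T(299,130)),("top",(sx-.016,sy,.065),T(290,194)),("scene",(sx+.016,sy,.065),S(376,181)),("scene",(sx-.016,sy,.065),S(314,199)),
 ("scene",(sx+.016,sy,.048),S(378,211)),("scene",(sx-.016,sy,.048),S(318,230)),
 ("top",(sx+.068,by,.09),T(149,7)),("top",(sx-.068,by,.09),T(114,269)),
 ("top",(ix,iy,.043),T4(317,110)),("scene",(ix,iy,.043),S4(633,138)),
 ("top",(ix+.002,by-.036,.043),T4(78,66))]
def f(p):
    b={"top":p[7:9],"scene":p[9:11]}
    return np.r_[np.concatenate([proj(n,place(p,l))[0]+b[n]-q for n,l,q in model(p)]),p[7:]/1.0]
s=least_squares(f,[.47,.01,-.08,0,.05,-.07,.01,0,0,0,0],loss="soft_l1")
p=s.x; print(np.round(p,4)); print(np.round(s.fun,1))
print("seat",place(p,(p[3],p[4],.048)),"bar",place(p,(p[3],p[4]+.076,.083)),"index",place(p,(p[5],p[6],.043)),"travel",p[4]+.04-p[6])
E
```

```text
[ 0.4745  0.0096 -0.0808 -0.0012  0.0442 -0.079   0.0092 -0.1486  0.0876
  0.1966  0.4021]
[ 0.8 -0.5 -0.   0.9 -0.3 -0.3 -1.1 -0.2 -0.4 -0.3  1.4 -0.4 -0.4 -0.2
 -0.3 -0.3 -0.2 -0.1  0.1 -0.1 -0.1  0.5 -0.   0.4  0.4 -1.  -0.4  1.3
  0.  -0.4  0.3 -0.4  0.4  1.1 -0.1  0.1  0.2  0.4]
seat [[0.47688204 0.05375543 0.048     ]] bar [[0.48301448 0.12950761 0.083     ]] index [[0.39642803 0.02517463 0.043     ]] travel 0.07497944081127719
```

```bash
cat >> h.py <<'E'
def go(x,y,z,yaw):
    from scipy.spatial.transform import Rotation as R
    from workcell import read_state
    s=read_state(); A=R.from_rotvec(s["tcp_rot"]); B=R.from_euler("z",yaw)*R.from_rotvec([np.pi,0,0])
    d=np.array([x,y,z])-s["tool_pos"]
    print("turn",np.round(np.degrees((A.inv()*B).as_rotvec())/5,2),"shift now",np.round(A.inv().apply(d)/.04,2),"shift after",np.round(B.inv().apply(d)/.04,2))
E
python3 -m creep '{"deltas":[0,0,0.97,0,0,0.6,50, 0,0,0.97,0,0,0.6,50, 0,0,0.97,0,0,0.6,50, 0,0,0.97,0,0,0.6,50, 0,0,0,0.94,-0.7,0,50, 0,0,0,0.94,-0.7,0,50, 0,0,0,0.94,-0.7,0,50, 0,0,0,0.94,-0.7,0,50]}' 40
python3 -c "from h import *;go(.508,-.343,.1,.104)"
```

```text
time_s: 1.1
tool_pos: [0.4064, -0.4364, 0.1428]
tcp_rot: [-3.137, -0.163, 0.001]
wrist_force: [-0.3, -0.3, -0.2]
opening: 0.0501
grip_force: 0.0
turn [-0.01  0.   -0.  ] shift now [ 2.77 -2.06  1.07] shift after [ 2.77 -2.06  1.07]
```

```bash
python3 -m creep '{"deltas":[0,0,0,0.7,-0.51,0.2,50, 0,0,0,0.7,-0.51,0.2,50, 0,0,0,0.7,-0.51,0.2,50, 0,0,0,0.67,-0.53,0.2,50, 0,0,0,0,0,0.25,50, 0,0,0,0,0,0,50, 0,0,0,0,0,0,50, 0,0,0,0,0,0,50]}'
python3 - <<'E'
from h import *
import cv2
go(.508,-.343,.022,.104)
a=eyes.capture("scene")[:,:,::-1]; b=eyes.capture("top")[:,:,::-1]
c=lambda im,x0,y0,x1,y1,k:cv2.resize(im[y0:y1,x0:x1],None,fx=k,fy=k,interpolation=cv2.INTER_CUBIC)
cv2.imwrite("pics/d1.png",np.hstack([c(b,300,180,400,260,4),c(a,280,200,380,280,4)]))
E
```

```text
time_s: 2.1
tool_pos: [0.507, -0.3451, 0.1018]
tcp_rot: [3.137, 0.162, 0.001]
wrist_force: [-0.5, 0.6, -0.7]
opening: 0.0501
grip_force: 0.0
turn [ 0.01 -0.01 -0.01] shift now [ 0.03 -0.05  1.99] shift after [ 0.03 -0.05  2.  ]
```

View pics/d1.png

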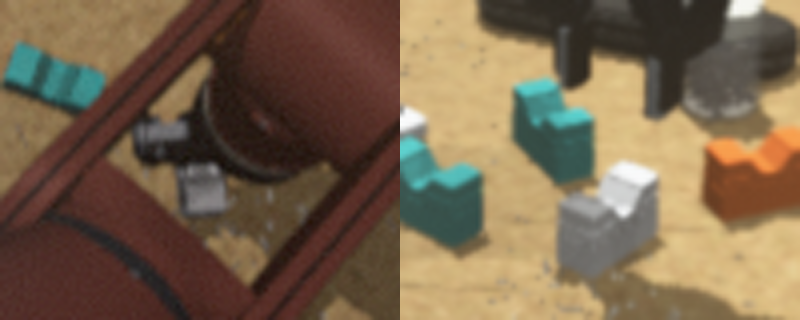

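The d1 crop shows both fingertips clear above the block: scene crop ~(572,80) and (660,110), block at (608,220). I'll descend and grip.

```bash
python3 -m creep '{"deltas":[0,0,0,0.03,-0.05,0.5,50, 0,0,0,0,0,0.5,50, 0,0,0,0,0,0.5,50, 0,0,0,0,0,0.49,50, 0,0,0,0,0,0,10, 0,0,0,0,0,0,10, 0,0,0,0,0,0,10, 0,0,0,0,0,0,10]}' 40
python3 -c "from h import *;go(.477,.054,.15,-.08)"
```

```text
time_s: 3.2
tool_pos: [0.5087, -0.3424, 0.0225]
tcp_rot: [3.136, 0.164, 0.001]
wrist_force: [-0.5, -0.4, -1.3]
opening: 0.0251
grip_force: 44.5
turn [ 0.01 -0.01  2.11] shift now [ 0.24 -9.94 -3.2 ] shift after [-1.58 -9.82 -3.19]
```

```bash
python3 -m creep '{"deltas":[0,0,0,0,0,-0.8,10, 0,0,0.7,0,0,-0.8,10, 0,0,0.7,0,0,-0.8,10, 0,0,0.7,0,0,-0.79,10, 0,0,0,-0.15,-0.9,0,10, 0,0,0,-0.15,-0.9,0,10, 0,0,0,-0.15,-0.9,0,10, 0,0,0,-0.15,-0.9,0,10]}' 40
python3 -m creep '{"deltas":[0,0,0,-0.15,-0.9,0,10, 0,0,0,-0.15,-0.9,0,10, 0,0,0,-0.15,-0.9,0,10, 0,0,0,-0.15,-0.9,0,10, 0,0,0,-0.15,-0.9,0,10, 0,0,0,-0.15,-0.9,0,10, 0,0,0,-0.1,-0.8,0,10, 0,0,0,0,0,0,10]}' 40
python3 -c "from h import *;go(.477,.054,.11,-.08)"
```

```text
time_s: 4.2
tool_pos: [0.4957, -0.1956, 0.1498]
tcp_rot: [3.139, -0.125, 0.002]
wrist_force: [-0.5, 0.7, -1.3]
opening: 0.0249
grip_force: 44.6
time_s: 5.2
tool_pos: [0.4753, 0.0555, 0.1498]
tcp_rot: [-3.139, 0.119, -0.001]
wrist_force: [0.7, -1.0, -1.7]
opening: 0.0247
grip_force: 44.6
turn [-0.   -0.01  0.05] shift now [0.04 0.03 0.99] shift after [0.04 0.03 0.99]
```

```bash
python3 -m creep '{"deltas":[0,0,0.05,0.05,0.03,0.4,10, 0,0,0,0,0,0.4,10, 0,0,0,0,0,0.4,10, 0,0,0,0,0,0.05,10, 0,0,0,0,0,0,10, 0,0,0,0,0,0,10, 0,0,0,0,0,0,10, 0,0,0,0,0,0,10]}' 40
python3 - <<'E'
from h import *
import cv2
go(.477,.054,.0705,-.08)
a=eyes.capture("scene")[:,:,::-1]; b=eyes.capture("top")[:,:,::-1]
c=lambda im,x0,y0,x1,y1,k:cv2.resize(im[y0:y1,x0:x1],None,fx=k,fy=k,interpolation=cv2.INTER_CUBIC)
cv2.imwrite("pics/d2.png",np.hstack([c(b,160,200,220,275,7),c(a,190,170,240,245,7)]))
from workcell import read_state
s=read_state(); t=s["tool_pos"]
p=(t[0],t[1],-.08)
z=t[2]-.0225
for l in((-.031,-.013,z),(.031,-.013,z),(-.031,-.013,z+.04),(-.031,.013,z+.04)):
    print((proj("scene",place(p,l))[0]-[190,170]+.5)*7-.5+[420,0])
for l in((-.016,0,.066),(.016,0,.066)):
    print("peg",(proj("scene",place((.4769,.0538,-.08),l))[0]-[190,170]+.5)*7-.5+[420,0])
E
```

```text
time_s: 6.2
tool_pos: [0.4777, 0.0524, 0.0997]
tcp_rot: [-3.139, 0.131, -0.001]
wrist_force: [0.5, 0.1, -1.0]
opening: 0.0249
grip_force: 44.6
turn [-0.   -0.01 -0.04] shift now [-0.02 -0.04  0.73] shift after [-0.02 -0.04  0.73]
[559.56910161 151.10427702]
[696.53113996 110.37801913]
[550.30583788  54.30291132]
[517.07489206  35.7063079 ]
peg [575.63417686 156.65300537]
peg [645.71109966 135.67127593]
```

View pics/d2.png

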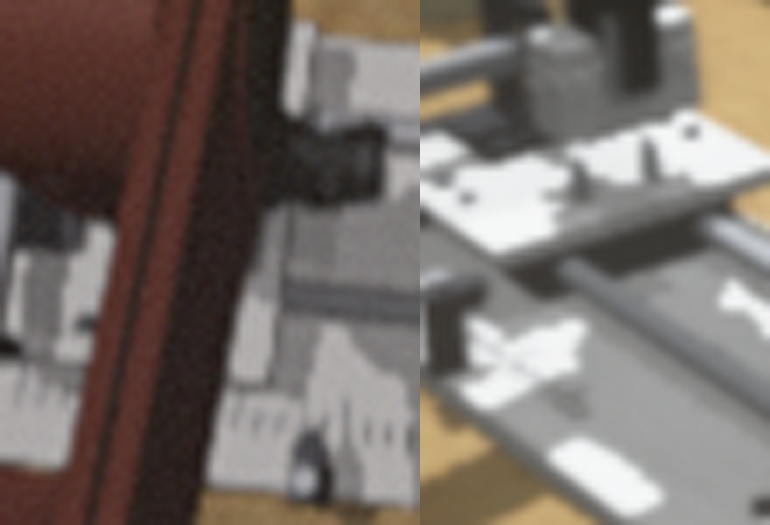

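The d2 scene crop shows the pegs at ~(577,165) and (651,138), standing below the held block, whose bottom edge is at ~(563,141). The index nose is still visible in the top view at ~(310,435). Alignment is within about a pixel, which the cone tips will catch, so I'll lower it while watching the force.

```bash
python3 -m creep '{"deltas":[0,0,0,-0.01,-0.03,0.15,10, 0,0,0,0,0,0.1,10, 0,0,0,0,0,0.1,10, 0,0,0,0,0,0.1,10, 0,0,0,0,0,0.1,10, 0,0,0,0,0,0,10, 0,0,0,0,0,0,10, 0,0,0,0,0,0,10]}' 30
python3 -c "from h import *;go(.4774,.0538,.0705,-.08)"
```

```text
time_s: 7.3
tool_pos: [0.4768, 0.0548, 0.0768]
tcp_rot: [-3.137, 0.131, 0.001]
wrist_force: [-0.1, 5.2, -2.7]
opening: 0.0247
grip_force: 44.5
turn [-0.02  0.01 -0.04] shift now [0.02 0.02 0.16] shift after [0.02 0.02 0.16]
```

```bash
python3 -m creep '{"deltas":[0,0,0,0,-0.02,0.04,10, 0,0,0,0,0,0.04,10, 0,0,0,0,0,0.04,10, 0,0,0,0,0,0.04,10, 0,0,0,0,0,0.02,10, 0,0,0,0,0,0,10, 0,0,0,0,0,0,10, 0,0,0,0,0,0,10]}' 30
python3 -c "from h import *;go(.4774,.0538,.0705,-.08)"
```

```text
time_s: 8.3
tool_pos: [0.4769, 0.0549, 0.07]
tcp_rot: [-3.138, 0.131, 0.001]
wrist_force: [-1.5, 5.0, 1.7]
opening: 0.0248
grip_force: 44.9
turn [-0.01  0.01 -0.04] shift now [ 0.01  0.03 -0.01] shift after [ 0.01  0.03 -0.01]
```

```bash
python3 -m creep '{"deltas":[0,0,0,0,-0.01,0.03,10, 0,0,0,0,0,0.03,10, 0,0,0,0,0,0,10, 0,0,0,0,0,0,10, 0,0,0,0,0,0,10, 0,0,0,0,0,0,10, 0,0,0,0,0,0,10, 0,0,0,0,0,0,10]}' 30
python3 -c "from h import *;go(.4774,.0538,.0705,-.08)"
```

```text
time_s: 9.3
tool_pos: [0.4771, 0.055, 0.0682]
tcp_rot: [-3.139, 0.131, 0.001]
wrist_force: [-4.4, 4.9, 7.4]
opening: 0.025
grip_force: 45.6
turn [-0.    0.01 -0.04] shift now [ 0.01  0.03 -0.06] shift after [ 0.01  0.03 -0.06]
```

```bash
python3 -m creep '{"deltas":[0,0,0,0,0,0.03,10, 0,0,0,0,0,0,10, 0,0,0,0,0,0,45, 0,0,0,0,0,0,45, 0,0,0,0,0,-0.4,45, 0,0,0,0,0,-0.8,45, 0,0,0,0,0,-0.8,45, 0,0,0,0,0,0,45]}' 30
python3 - <<'E'
from h import *
import cv2
a=eyes.capture("scene")[:,:,::-1]
c=lambda im,x0,y0,x1,y1,k:cv2.resize(im[y0:y1,x0:x1],None,fx=k,fy=k,interpolation=cv2.INTER_CUBIC)
cv2.imwrite("pics/d3.png",c(a,170,160,250,220,9))
p=(.4769,.0538,-.08)
for z in(.048,.088):
  for l in((-.031,-.013,z),(.031,-.013,z),(-.031,.013,z)):
    print(z,np.round((proj("scene",place(p,l))[0]-[170,160]+.5)*9-.5))
# where bar gripping: local -32 from bar centre
print(place((.4830,.1295,-.08),(-.034,0,.083))); go(.449,.132,.14,-.08)
E
```

```text
time_s: 10.3
tool_pos: [0.4798, 0.0548, 0.1504]
tcp_rot: [-3.139, 0.131, -0.011]
wrist_force: [-0.8, 0.2, 0.0]
opening: 0.0452
grip_force: 0.0
0.048 [364. 372.]
0.048 [538. 318.]
0.048 [322. 345.]
0.088 [352. 250.]
0.088 [529. 198.]
0.088 [310. 225.]
[[0.44910874 0.1322171  0.083     ]]
turn [-0.   -0.05 -0.04] shift now [-0.9  -1.86  0.21] shift after [-0.89 -1.86  0.21]
```

View pics/d3.png

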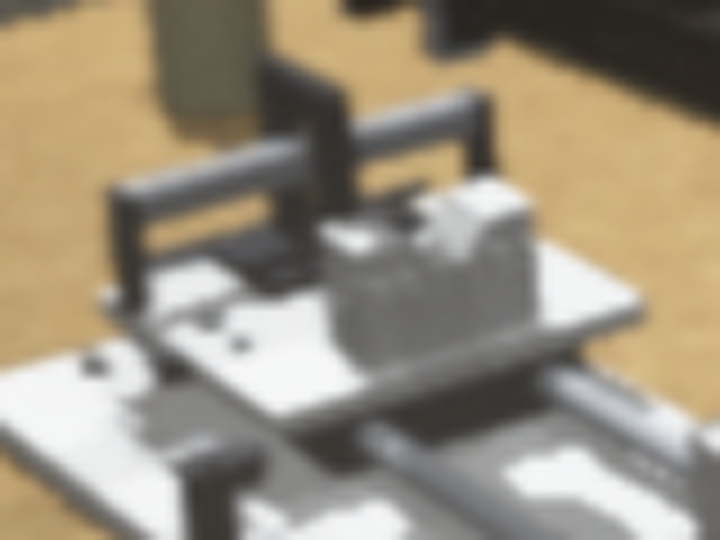

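The d3 crop shows the rest seated. Its bottom corners at (365,370) and (538,318) match the predicted seated ones at (364,372) and (538,318). Next I'll move astride the bar's near side.

```bash
python3 -m creep '{"deltas":[0,0,0,-0.3,-0.63,0,40, 0,-0.05,0,-0.3,-0.63,0,40, 0,0,0,-0.3,-0.63,0,40, 0,0,0,0,0,0,40, 0,0,0,0,0,0.5,40, 0,0,0,0,0,0.5,40, 0,0,0,0,0,0.3,40, 0,0,0,0,0,0,40]}' 20
python3 -c "from h import *;go(.449,.133,.075,-.08)"
```

```text
time_s: 11.35
tool_pos: [0.4466, 0.1326, 0.0934]
tcp_rot: [3.138, -0.132, -0.011]
wrist_force: [-0.4, -0.0, -0.3]
opening: 0.0398
grip_force: 0.0
turn [ 0.01  0.08 -0.05] shift now [ 0.06 -0.02  0.46] shift after [ 0.06 -0.02  0.46]
```

```bash
python3 -m creep '{"deltas":[0,0.08,0,0.06,-0.02,0.23,40, 0,0,0,0,0,0.23,40, 0,0,0,0,0,0,5, 0,0,0,0,0,0,5, 0,0,0,0,0,0,5, 0,0,0,0,0,0,5, 0,0,0,0,0,0,5, 0,0,0,0,0,0,5]}' 30
python3 -c "from h import *;go(.449,.133,.075,-.08)"
```

```text
time_s: 12.35
tool_pos: [0.4497, 0.1344, 0.0761]
tcp_rot: [-3.138, 0.131, -0.004]
wrist_force: [0.4, 5.7, -3.3]
opening: 0.0116
grip_force: 32.5
turn [-0.01 -0.03 -0.04] shift now [-0.01  0.04  0.03] shift after [-0.01  0.04  0.03]
```

```bash
python3 -m creep '{"deltas":[0,0,0,0,0.3,0,5, 0,0,0,0,0.3,0,5, 0,0,0,0,0.3,0,5, 0,0,0,0,0.3,0,5, 0,0,0,0,0.3,0,5, 0,0,0,0,0.3,0,5, 0,0,0,0,0.1,0,5, 0,0,0,0,0,0,5]}' 30
python3 - <<'E'
from h import *
import cv2
go(.4437,.0596,.075,-.08)
a=eyes.capture("scene")[:,:,::-1]; b=eyes.capture("top")[:,:,::-1]
c=lambda im,x0,y0,x1,y1,k:cv2.resize(im[y0:y1,x0:x1],None,fx=k,fy=k,interpolation=cv2.INTER_CUBIC)
cv2.imwrite("pics/e1_scene.png",a);cv2.imwrite("pics/e1_top.png",b)
cv2.imwrite("pics/e1.png",np.hstack([c(b,180,240,224,275,9),c(a,175,190,219,225,9)]))
E
```

```text
time_s: 13.35
tool_pos: [0.4434, 0.0584, 0.076]
tcp_rot: [-3.138, 0.132, -0.004]
wrist_force: [1.4, 6.3, -4.8]
opening: 0.0114
grip_force: 32.4
turn [-0.01 -0.03 -0.05] shift now [ 0.01 -0.03  0.03] shift after [ 0.01 -0.03  0.03]
```

View pics/e1.png

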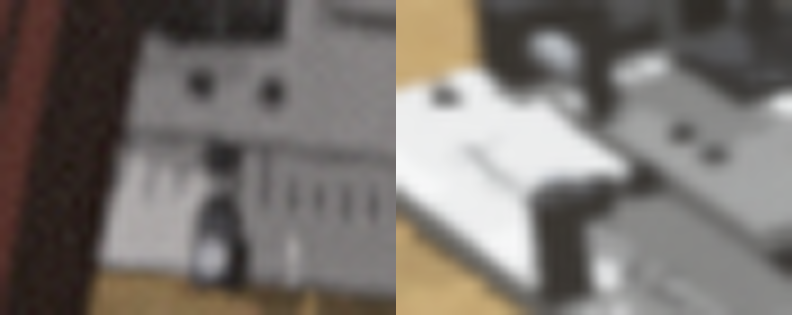

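The top crop shows the pointer tip at ~(222,160), directly opposite the index nose at ~(222,185), so the leg is at the mark to within about 1 mm. I'll check that numerically with darkness centroids.

```bash
python3 - <<'E'
from h import *
import cv2
g=cv2.cvtColor(cv2.imread("pics/e1_top.png"),cv2.COLOR_BGR2GRAY).astype(float)
for v in range(255,271):
    row=g[v,199:211]; bg=np.median(g[v,207:216]); w=np.clip(bg-15-row,0,None)
    print(v,row.astype(int),round((w*np.arange(199,211)).sum()/max(w.sum(),1e-6),2))
u=lambda l:np.round(proj("top",place((.4745,.0096,-.0808),l))[0],2)
print([u((-.079,.0092,.043)),u((-.077,.0092,.043)),u((-.067,.0092,.043)),u((-.1,.0092,.04)),u((-.077,.0132,.043))])
E
```

```text
255 [ 95 101 103  96  81  84  97 100 107 109 111 112] 203.12
256 [108 112 112  92  62  52  53  67  90  98  91 100] 204.43
257 [122 121 114  87  56  45  43  60 105 109  94 107] 204.4
258 [126 119 120 104  64  48  51  72 115 117  99 114] 204.5
259 [138 131 146 134  97  77  72  87 116 119  98 117] 205.0
260 [146 147 162 155 123  98  92  90 118 118  99 114] 205.73
261 [156 157 167 146 110  85  78  96 122 116  98 119] 205.1
262 [163 171 163 121  73  55  59  93 122 119 104 119] 204.25
263 [170 168 148  97  64  56  54  81 121 121 116 121] 204.24
264 [169 167 136  89  69  67  59  69 117 125 123 124] 204.27
265 [171 167 132  89  77  71  61  69 111 124 127 121] 204.32
266 [171 164 132 107 112  92  65  57  95 119 125 122] 205.44
267 [171 165 135 137 148 129  76  42  74 118 123 122] 206.02
268 [166 163 138 154 167 149  84  35  71 118 127 127] 206.09
269 [144 144 124 147 157 136  70  38  73 118 125 126] 205.98
270 [117 114  95 109 121  91  52  38  70 105 114 111] 205.51
[array([204.36, 259.83]), array([204.47, 259.04]), array([204.98, 255.08]), array([203.44, 268.24]), array([202.89, 258.86])]
```

```bash
python3 -m creep '{"deltas":[0,0,0,0,0.02,0,5, 0,0,0,0,0,0,5, 0,0,0,0,0,0,5, 0,0,0,0,0,0,13.5, 0,0,0,0.15,0,0,13.5, 0,0,0,0.15,0,0,13.5, 0,0,0,0.15,0,0,13.5, 0,0,0,0.1,0,0,13.5]}' 20
python3 -c "from h import *;go(.4437,.0584,.076,-.08)"
```

```text
time_s: 14.45
tool_pos: [0.4634, 0.0564, 0.0756]
tcp_rot: [-3.138, 0.131, 0.004]
wrist_force: [-7.9, 7.0, 2.1]
opening: 0.0133
grip_force: 3.1
turn [-0.01  0.03 -0.04] shift now [-0.49 -0.01 -0.01] shift after [-0.49 -0.01 -0.01]
```

```bash
python3 -m creep '{"deltas":[0,0,0,0.15,0,0,13.5, 0,0,0,0.15,0,0,13.5, 0,0,0,0.15,0,0,13.5, 0,0,0,0.15,0,0,13.5, 0,0,0,0.1,0,0,13.5, 0,0,0,0.05,0,0,13.5, 0,0,0,0.05,0,0,13.5, 0,0,0,0,0,0,13.5]}' 20
python3 -c "from h import *;go(.4437,.0584,.076,-.08)"
```

```text
time_s: 15.45
tool_pos: [0.4947, 0.0539, 0.0755]
tcp_rot: [-3.137, 0.13, 0.005]
wrist_force: [-7.4, 6.6, 0.9]
opening: 0.0135
grip_force: 3.0
turn [-0.01  0.04 -0.04] shift now [-1.28 -0.01 -0.01] shift after [-1.28 -0.01 -0.01]
```

```bash
python3 -m creep '{"deltas":[0,0,0,0.05,0,0,13.5, 0,0,0,0.05,0,0,13.5, 0,0,0,0.03,0,0,13.5, 0,0,0,0.03,0,0,13.5, 0,0,0,0,0,0,13.5, 0,0,0,0,0,0,13.5, 0,0,0,0,0,0,13.5, 0,0,0,0,0,0,13.5]}' 20
python3 -c "from h import *;go(.4437,.0584,.076,-.08)"
```

```text
time_s: 16.45
tool_pos: [0.495, 0.0542, 0.0734]
tcp_rot: [-3.137, 0.13, 0.026]
wrist_force: [-25.7, 8.5, 9.8]
opening: 0.0137
grip_force: 6.1
turn [-0.02  0.19 -0.03] shift now [-1.29  0.   -0.04] shift after [-1.29 -0.   -0.07]
```

The push force jumped to 26 N with no further motion, so the lever is at its stop. I'll ease off slightly, re-grip and check the pointer.

```bash
python3 -m creep '{"deltas":[0,0,0,-0.08,0,0,13.5, 0,0,0,0,0,0,5, 0,0,0,0,0,0,5, 0,0,0,0,0,0,5, 0,0,0,0,0,0,5, 0,0,0,0,0,0,5, 0,0,0,0,0,0,5, 0,0,0,0,0,0,5]}' 25
python3 - <<'E'
from h import *
import cv2
go(.4437,.0584,.076,-.08)
a=eyes.capture("scene")[:,:,::-1]; b=eyes.capture("top")[:,:,::-1]
cv2.imwrite("pics/f_scene.png",a);cv2.imwrite("pics/f_top.png",b)
for n in("e1","f"):
    g=cv2.cvtColor(cv2.imread(f"pics/{n}_top.png"),cv2.COLOR_BGR2GRAY)
    for v in (256,257,258,259,261,262,263): print(v,g[v,199:211])
E
```

```text
time_s: 17.45
tool_pos: [0.4947, 0.0542, 0.0736]
tcp_rot: [-3.137, 0.13, 0.016]
wrist_force: [-13.5, 7.5, -0.3]
opening: 0.0114
grip_force: 25.8
turn [-0.02  0.12 -0.03] shift now [-1.28  0.   -0.05] shift after [-1.28 -0.   -0.06]
256 [108 112 112  92  62  52  53  67  90  98  91 100]
257 [122 121 114  87  56  45  43  60 105 109  94 107]
258 [126 119 120 104  64  48  51  72 115 117  99 114]
259 [138 131 146 134  97  77  72  87 116 119  98 117]
261 [156 157 167 146 110  85  78  96 122 116  98 119]
262 [163 171 163 121  73  55  59  93 122 119 104 119]
263 [170 168 148  97  64  56  54  81 121 121 116 121]
256 [110 115 114  98  88  84  86  86  96 103 105 114]
257 [125 122 115  95  77  75  70  69 100 107  93 110]
258 [132 121 125 108  80  75  72  84 114 119  99 117]
259 [141 136 150 141  99  96 104 109 126 121  98 118]
261 [156 161 173 150 119 102 108 138 166 151 115 130]
262 [165 171 169 127  88  74  87 135 173 164 129 146]
263 [171 172 153 103  75  68  75 116 162 155 129 148]
```

```bash
python3 - <<'E'
from h import *
import cv2
P=(.4745,.0096,-.0808)
def line(img,by,z,xs):
    g=cv2.cvtColor(cv2.imread(img),cv2.COLOR_BGR2GRAY).astype(np.float32)
    q=np.array([proj("scene",place(P,(-.0012+x,by-.025,z)))[0]+[.2,.4] for x in xs],np.float32)
    return cv2.remap(g,q[:,:1].copy(),q[:,1:].copy(),cv2.INTER_LINEAR).ravel().astype(int)
print("open:   x=-15..20"); xs=np.arange(-16,22,2)/1000
for z in(.1,.105,.11): print(line("pics/scene0.png",.1202,z,xs))
print("closed: x=18..56")
for z in(.1,.105,.11): print(line("pics/f_scene.png",.0447,z,xs+.034))
E
```

```text
open:   x=-15..20
[149 130 113  94  80  68  65  64  65  76  96 134 163 185 191 197 199 195
 193]
[ 80  78  79  74  69  65  64  64  65  78 100 139 171 189 197 200 199 198
 198]
[ 62  62  62  63  63  66  68  69  75  89 114 144 171 183 191 193 193 194
 194]
closed: x=18..56
[ 44  47  53  56  55  52  49  49  50  53  72 100 138 157 166 157 148 139
 147]
[ 42  45  51  55  52  49  47  47  50  55  79 111 147 169 179 178 177 177
 178]
[ 41  41  42  43  43  42  41  41  44  57  84 119 146 166 176 179 181 180
 179]
```

The lever's far edge has shifted by 34 mm to within 1 mm, so it is closed. The pointer is level with the nose to about 1 mm, and the grip is holding the leg. Handing in.

```bash
python3 -c "from workcell import r; print(r.hand_in())"
```

```text
the job is handed in; nothing more can be done
None
```

The job is handed in at about 17.5 s, and no verdict came back: by my image and force checks, the axle rest is seated on its pegs, the cam lever is fully closed, and the gripper is still holding the leg with its pointer within about 1 mm of the index nose.

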